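# Gauge the headspace of a biscuit canister

### The arm

A 6-joint arm with a two-finger parallel gripper is mounted at the origin on the work surface. World frame = base frame: x ahead of the robot, y to its left, z up, the work surface at z = 0. Lengths are in m, angles in rad, forces in N, time in s.
With the tool pointing down it reaches from about 0.35 to 0.875 m from the base axis. Payload 4.2 kg.
Tool frame: the origin (TCP) lies on the centre line of the jaws, within the pads' length; the fingertips stand ctrl.tcp_to_tips ahead of it and the grasp point (between the pads) lies 5 mm behind it (ctrl.tcp_to_tips is the distance from the TCP to the fingertips, in m); z points along the fingers, y is the line along which they close (so a half turn about z gives the same grasp; the last joint's range is limited). The gripper opens to 85 mm and grips with 20 to 120 N. Pads are 22 mm wide; open, the fingers measure 114 mm over their backs; the gripper's body (76 mm by 85 mm) begins 54 mm behind the grasp point. The pads swing forward as they close: fully open they stand 13 mm farther back than shut.
Start: joints at [1.515, 0.385, 0.008, 0, -1.194, -0.259], TCP at [0.193, 0.594, 0.207] pointing down, gripper open.
Joint ranges: [-3.14, 3.14], [-1.21, 2.06], [-1.07, 1.41], [-3.16, 2.05], [-2.99, -0.16], [-3.1, 3.1]. Speed limits (rad/s): [2.79, 2.79, 3.14, 3.14, 3.14, 3.14].

### API

Orientations are given as a unit quaternion [w, x, y, z].
In Python, from station import sensors, eyes, job, ctrl gives the robot as it stands. The module is installed in compiled form; this text tells all that it offers.
- The arm moves only by the tool carry_out, never from a script. Its argument "increments" is a list of rows, each an object of numbers: "tx", "ty", "tz": the shift along the tool's x, y, z in m; "wx", "wy", "wz": the turn, a rotation vector about the tool's x, y, z in degrees. A call has 1 to 20 rows; each row shifts and turns the commanded pose from where the row before left it, along the tool's axes as they then stand; what a row does not reach is not made up. A row lasts 1/10 s, in which the tool goes at most 50 mm and 8.59 degrees, less where a joint would pass 70% of its speed; a pose out of reach is approached as far as the arm can. A call with a gripper value outside its range is refused whole. "jaw" is the opening, from 0 (shut) to 1 (fully open), set as the call begins (left out, the last holds). The fingers move at their own pace and stop on an object; "newtons" is the grip in N (left out, the last holds). Time passes only in rows, so rows that do not move let the fingers close. It gives the time, the measured TCP pose, the force, the opening and the grip force at its end, in the units of the state.
- sensors.get_state(): the state, without advancing time (a new reading comes with each control period).
- eyes.get_image(name): name is "scene" or "side" or "wrist"; returns a dict with "pixels" (400x640x3 uint8, blue, green, red), "fx", "fy", "cx", "cy" (pixels), "extrinsics" (4x4, takes a point from world to camera coordinates); the wrist camera has in their place "hand_eye" (4x4, takes a point from camera to tool coordinates, whose origin is the TCP and whose axes are the flange's). Camera axes: x right, y down, z forward; pixel columns grow to the right and rows downward; lengths in m; the calibration is good to about 2 mm. A picture is of the moment at which its call begins: read the wrist's pose just before it. There is no depth.
- job.hand_in(): hands the job in; it is judged then, once.
The state is a dict: "time_s": time; "q": joint angles; "dq": joint speeds; "joint_torque": joint torques, N m; "position": TCP position; "eef_rot": TCP orientation; "ft_force": force on the tool from outside, world axes, zero at the start; "torque": the same for the moment, N m; "grip_width": opening from 0.0 (shut) to 1.0 (fully open); "finger_force": force on a finger pad.
Only numpy, scipy, OpenCV 4.12 (cv2) and the standard library are available. Lean on these libraries where they do the work, as an engineer would, in place of code of your own. Each camera call takes 0.05 s, during which the arm holds its last target. There are 200 camera calls.

### The job

Check how full the open biscuit canister is: take the depth gauge from its stand by the grip on its rod, set its bridge across the canister's rim with the rod over the middle, then push the rod down through the bridge until its foot rests on the top biscuit. Feel for it gently, for the biscuits crack. Leave the gauge standing there to be read, let go, bridge flat on the rim and foot on the biscuit, and leave the lid, the marker and the tongs where they lie.

Things in the scene. Friction and masses are not known exactly. Their poses are not given: they have to be found in the camera images.
- canister: open kraft-paper canister, 72 mm outside and 66 mm inside diameter, 120 mm tall, clamped upright in a round steel nest (foot 100 mm wide, 12 mm high) fixed to the table; origin on the table under its axis, z up. It holds a column of biscuits 62 mm across. Its twin with an aluminium lid on is closed and not to be used
- mouth (a point): centre of the open canister's mouth, level with its rim, 132 mm above the table. The top biscuit lies somewhere from 24 to 56 mm below the rim (not measured, differs each time); it yields about 1 mm for each 4 N and cracks above 10 N
- gauge: depth gauge: its bridge, an aluminium bar 26 mm (x) by 110 mm (y) by 12 mm with a 2 mm boss on top, about 0.15 kg; origin at the centre of the bar's flat underside, on the rod's axis, z up. At the start it lies on the rim of its stand, the rod hanging inside
- rod: the gauge's rod, 9 mm thick with dark graduation rings, 0.09 kg, sliding along z through the middle of the bridge; origin at the centre of the underside of its foot, a disc 24 mm wide and 6 mm thick; z up. The foot's underside can go from 6 to 64 mm below the bridge's underside; at the start 8 to 16 mm. Friction holds it wherever it is left
- grip (a point): centre of the black grip on top of the rod, 24 by 24 mm with flats square to the bridge, 36 mm tall, 110 mm above the foot's underside. Moving the rod through the bridge takes about 3 N: with the bridge on a rim, pushing on changes the vertical force on the hand by about 4.5 N (friction and the bridge's weight) from the gauge hanging freely, before the foot touches anything
- stand: the gauge's stand, fixed: a steel tube 50 mm outside and 42 mm inside diameter, on a round foot 96 mm wide; origin at the table under its axis; the rim is 110 mm above the table, the tube 97 mm deep
- lid: loose aluminium lid, 75 mm wide and 12 mm high, lying on the table; origin at the centre of its underside; to be left alone
- marker: white marker pen with a blue cap, 141 mm long, 14 mm thick, lying on the table; origin under its barrel's middle; to be left alone
- tongs: steel serving tongs, 230 mm long, 55 mm wide, 20 mm high, lying on the table; origin under their middle; to be left alone
Not all that is in view belongs to the job. What is shaped like the gauge but blue or purple is not meant.

How it is judged:
By the outcome, as a careful person would: the job done as asked, in the order asked, and still so for the second after the job is handed in, with the robot touching nothing.
It also fails if it takes over 45 s, if anything falls off the work surface, if the arm or the gripper's body presses on something with over 40 N, if the wrist force passes 120 N, or if a joint passes its speed limit or range.

## Working session

There is one attempt and no reset: what is moved stays moved. The work goes in short steps, Python scripts to look and compute and a tool call to move; the robot and the scene stay as the last step left them, time stands still between calls to the robot, and variables do not carry over. Pictures are saved under pics/ and viewed, at most 10 in all, crops included, and the job is handed in when it is done.

Besides the shell and the picture viewer there is one more tool, called by a JSON object that holds its "name" and its "arguments", one argument or row to a line. carry_out: Moves the arm, as the interface text tells. Its arguments: {"type":"object","properties":{"increments":{"type":"array"},"jaw":{"type":"number"},"newtons":{"type":"number"}},"required":["increments"]}

```bash
mkdir -p pics; cat > h.py <<'E'
import numpy as np, cv2
from scipy.spatial.transform import Rotation as R
from station import sensors, eyes, job, ctrl
def pose():
    s=sensors.get_state(); T=np.eye(4); w,x,y,z=s['eef_rot']
    T[:3,:3]=R.from_quat([x,y,z,w]).as_matrix(); T[:3,3]=s['position']; return T,s
def shot(name,fn=None):
    T,s=pose(); im=eyes.get_image(name)
    W=np.linalg.inv(im['extrinsics']) if 'extrinsics' in im else T@np.array(im['hand_eye'])
    if fn: cv2.imwrite('pics/'+fn,im['pixels'])
    K=np.array([im['fx'],im['fy'],im['cx'],im['cy']],float)
    np.savez('pics/'+name+'.npz',p=im['pixels'],W=W,K=K); return im['pixels'],W,K
def load(name):
    d=np.load('pics/'+name+'.npz'); return d['p'],d['W'],d['K']
def onz(u,v,z,W,K):
    d=W[:3,:3]@np.array([(u-K[2])/K[0],(v-K[3])/K[1],1]); o=W[:3,3]
    return o+d*(z-o[2])/d[2]
def proj(P,W,K):
    p=np.linalg.inv(W)@np.append(P,1); return np.array([K[0]*p[0]/p[2]+K[2],K[1]*p[1]/p[2]+K[3]])
def tri(pts):  # [(u,v,W,K),...]
    A=np.zeros((3,3));b=np.zeros(3)
    for u,v,W,K in pts:
        d=W[:3,:3]@np.array([(u-K[2])/K[0],(v-K[3])/K[1],1]); d/=np.linalg.norm(d)
        M=np.eye(3)-np.outer(d,d);A+=M;b+=M@W[:3,3]
    return np.linalg.solve(A,b)
E
python3 - <<'E'
from h import *
T,s=pose();print(s);print(ctrl.tcp_to_tips)
for n in ('scene','side','wrist'):
    p,W,K=shot(n,n+'0.png');print(n,W.round(3).tolist(),K)
E
```

```text
{'time_s': 0.0, 'q': array([ 1.51461610e+00,  3.85569689e-01,  6.62305503e-03, -5.14131258e-04,
       -1.19399122e+00, -2.58611224e-01]), 'dq': array([-0.0003411 ,  0.00016864,  0.00046732,  0.00017257, -0.00054245,
        0.00085522]), 'joint_torque': array([-8.87214956e-04, -3.92293561e+01,  1.88409001e+01,  4.18623537e+00,
       -4.54081179e-03, -7.15202191e-07]), 'position': array([0.19328723, 0.59369084, 0.20611038]), 'eef_rot': array([ 1.08942694e-03,  9.87623378e-01, -1.56840235e-01, -1.29513883e-04]), 'ft_force': array([-0.27514609,  0.07700291,  0.7287465 ]), 'torque': array([ 0.00981639, -0.03628829, -0.0154813 ]), 'finger_force': 0.0, 'grip_width': 1.0037058220171386}
0.014
scene [[-0.283, 0.832, -0.477, 0.959], [0.959, 0.252, -0.129, 0.096], [0.013, -0.494, -0.869, 0.872], [0.0, 0.0, 0.0, 1.0]] [392.99320125 392.99320125 321.54093102 193.33044463]
side [[-0.934, -0.282, 0.219, 0.381], [-0.357, 0.726, -0.587, 0.427], [0.007, -0.627, -0.779, 0.721], [0.0, 0.0, 0.0, 1.0]] [413.40424867 413.40424867 323.37893697 203.10571162]
wrist [[-0.31, -0.912, -0.269, 0.261], [-0.951, 0.298, 0.086, 0.571], [0.002, 0.282, -0.959, 0.374], [0.0, 0.0, 0.0, 1.0]] [320.33918646 320.33918646 322.37549348 199.87319953]
```

View pics/scene0.png

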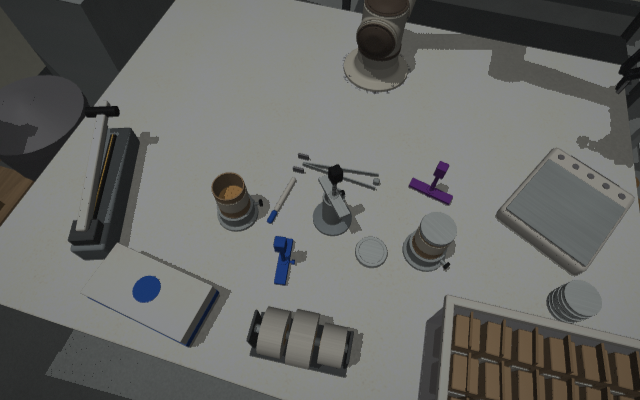

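View pics/side0.png

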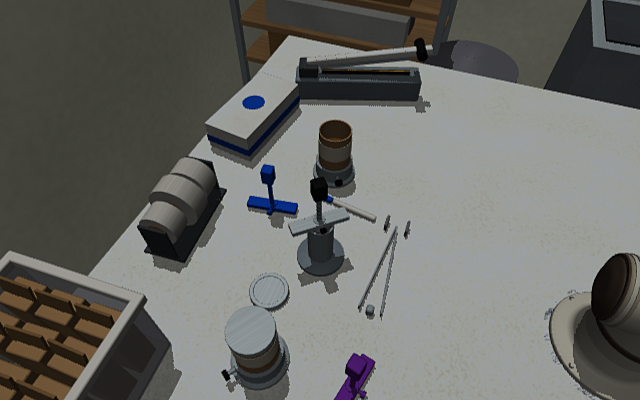

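The scene view shows the silver gauge with its black grip at (336,174) on the stand. Its lookalikes are a blue one at (283,255) and a purple one at (437,185). The open canister is at (230,187) and its lidded twin at (437,230). By the description I choose the silver and black gauge. In the side view its grip is at (319,189), its bridge runs from (290,229) to (349,213), and the open mouth is at (336,131).

```bash
python3 - <<'E'
from h import *
a=load('scene')[0][140:250,200:370]; b=load('side')[0][105:280,260:400]
A=cv2.resize(a,None,fx=3.4,fy=3.4,interpolation=cv2.INTER_CUBIC)
B=cv2.resize(b,None,fx=3.2,fy=3.2,interpolation=cv2.INTER_CUBIC)
h=max(len(A),len(B)); c=np.zeros((h,A.shape[1]+B.shape[1],3),np.uint8); c[:len(A),:A.shape[1]]=A; c[:len(B),A.shape[1]:]=B
c=cv2.resize(c,(780,int(h*780/c.shape[1])));print(c.shape, 780/(A.shape[1]+B.shape[1]))
cv2.imwrite('pics/crop1.png',cv2.convertScaleAbs(c,alpha=1.5))
for n,box in (('scene',(310,150,365,240)),('side',(290,170,355,240))):
    p,W,K=load(n); x0,y0,x1,y1=box; r=p[y0:y1,x0:x1]; g=r.max(2)
    m=(g<45).astype(np.uint8); k,l,st,ce=cv2.connectedComponentsWithStats(m)
    for i in range(1,k):
        if st[i,4]>15: print(n,'dark',st[i][:2]+[x0,y0],st[i][2:],ce[i]+[x0,y0])
E
```

```text
(425, 780, 3) 0.7602339181286549
scene dark [328 165] [ 15  21 235] [335.01702128 174.22553191]
scene dark [340 190] [ 5  8 22] [342.27272727 192.86363636]
side dark [310 170] [ 44  51 803] [325.96637609 185.95516812]
side dark [292 218] [ 57  22 314] [321.06687898 232.03821656]
```

View pics/crop1.png

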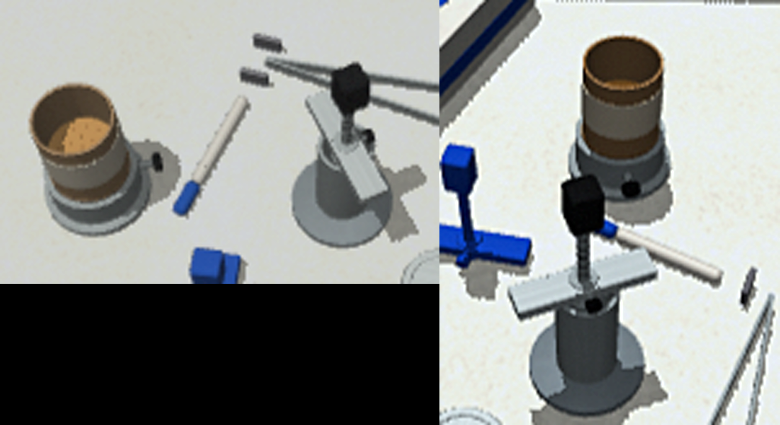

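The crop confirms the choice: the silver bridge with a black grip is on the stand, and the kraft canister is open with biscuits visible inside. Next I work out positions.

```bash
python3 - <<'E'
from h import *
S=load('scene');D=load('side')
cs=lambda x,y:(200+x/2.585,140+y/2.585); cd=lambda x,y:(260+(x-439.4)/2.433,105+y/2.433)
def t(a,b): return tri([(*a,*S[1:]),(*b,*D[1:])]).round(4)
print('grip',t((335,174.2),cd(582,205)))
print('mouth',t(cs(73,119),cd(623,64)), onz(*cs(73,119),.132,*S[1:]),onz(*cd(623,64),.132,*D[1:]))
print('bar scene',[onz(*cs(*q),.122,*S[1:]).round(4)[:2] for q in ((306,103),(323,92),(387,182),(364,195))])
print('bar side',[onz(*cd(*q),.122,*D[1:]).round(4)[:2] for q in ((510,290),(650,251),(657,267),(518,310))])
print('stand foot',onz(*cs(342,202),.012,*S[1:]),onz(*cd(587,365),.012,*D[1:]))
T,s=pose();print(T.round(3))
E
```

```text
grip [0.5432 0.0114 0.2041]
mouth [ 0.5933 -0.2144  0.1282] [ 0.59465517 -0.21342242  0.132     ] [ 0.5921247 -0.2095606  0.132    ]
bar scene [array([ 0.5164, -0.0316]), array([ 0.5013, -0.0207]), array([0.5705, 0.0547]), array([0.5876, 0.0396])]
bar side [array([0.5888, 0.0426]), array([ 0.5048, -0.0291]), array([ 0.495 , -0.0166]), array([0.5762, 0.0568])]
stand foot [0.54624358 0.01337001 0.012     ] [0.53725411 0.01867605 0.012     ]
[[ 0.951 -0.31  -0.     0.193]
 [-0.31  -0.951 -0.002  0.594]
 [ 0.     0.002 -1.     0.206]
 [ 0.     0.     0.     1.   ]]
```

{"name": "carry_out", "arguments": {
  "increments": [
    {"tz": -0.035},
    {"tz": -0.035},
    {"tz": -0.035},
    {"tx": 0.032, "ty": 0.028},
    {"tx": 0.032, "ty": 0.028},
    {"tx": 0.032, "ty": 0.028},
    {"tx": 0.032, "ty": 0.028},
    {"tx": 0.032, "ty": 0.028},
    {"tx": 0.032, "ty": 0.028},
    {"tx": 0.032, "ty": 0.028},
    {"tx": 0.032, "ty": 0.028},
    {"tx": 0.032, "ty": 0.028},
    {"tx": 0.032, "ty": 0.028},
    {"tx": 0.032, "ty": 0.028},
    {"tx": 0.032, "ty": 0.028},
    {"tx": 0.032, "ty": 0.028},
    {"tx": 0.032, "ty": 0.028},
    {"tx": 0.032, "ty": 0.028},
    {"tx": 0.032, "ty": 0.028}
  ],
  "jaw": 1
}}

```text
schema error: expected keys tx, ty, tz, wx, wy, wz
```

{"name": "carry_out", "arguments": {
  "increments": [
    {"wz": 7},
    {"wz": 7},
    {"wz": 7},
    {"wz": 7},
    {},
    {}
  ]
}}

```text
schema error: expected keys tx, ty, tz, wx, wy, wz
```

```bash
python3 - <<'E'
from h import *
T,s=pose();print(T.round(4),s['time_s'],s['q'].round(3),s['ft_force'])
p,W,K=shot('wrist','w1.png')
print(proj([.542,.012,.204],W,K),proj([.594,-.212,.132],W,K))
E
```

```text
[[ 9.508e-01 -3.098e-01 -4.000e-04  1.934e-01]
 [-3.098e-01 -9.508e-01 -1.700e-03  5.938e-01]
 [ 1.000e-04  1.700e-03 -1.000e+00  2.064e-01]
 [ 0.000e+00  0.000e+00  0.000e+00  1.000e+00]] 0.15 [ 1.515  0.385  0.007 -0.    -1.194 -0.259] [ 0.36909032  0.22637095 -0.30574283]
[ 3953.33082474 -3645.79700089] [ 3059.69057033 -2383.29544412]
```

View pics/w1.png

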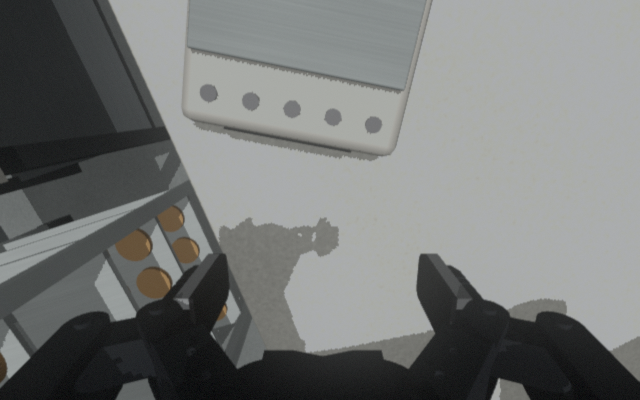

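Both moves were refused because every row needs all six keys, so the arm hasn't moved. The wrist view just shows the scale and the tray beside the start pose. I'll resend with full rows.

{"name": "carry_out", "arguments": {
  "increments": [
    {"tx": 0, "ty": 0, "tz": -0.035, "wx": 0, "wy": 0, "wz": 0},
    {"tx": 0, "ty": 0, "tz": -0.035, "wx": 0, "wy": 0, "wz": 0},
    {"tx": 0, "ty": 0, "tz": -0.035, "wx": 0, "wy": 0, "wz": 0},
    {"tx": 0.032, "ty": 0.028, "tz": 0, "wx": 0, "wy": 0, "wz": 0},
    {"tx": 0.032, "ty": 0.028, "tz": 0, "wx": 0, "wy": 0, "wz": 0},
    {"tx": 0.032, "ty": 0.028, "tz": 0, "wx": 0, "wy": 0, "wz": 0},
    {"tx": 0.032, "ty": 0.028, "tz": 0, "wx": 0, "wy": 0, "wz": 0},
    {"tx": 0.032, "ty": 0.028, "tz": 0, "wx": 0, "wy": 0, "wz": 0},
    {"tx": 0.032, "ty": 0.028, "tz": 0, "wx": 0, "wy": 0, "wz": 0},
    {"tx": 0.032, "ty": 0.028, "tz": 0, "wx": 0, "wy": 0, "wz": 0},
    {"tx": 0.032, "ty": 0.028, "tz": 0, "wx": 0, "wy": 0, "wz": 0},
    {"tx": 0.032, "ty": 0.028, "tz": 0, "wx": 0, "wy": 0, "wz": 0},
    {"tx": 0.032, "ty": 0.028, "tz": 0, "wx": 0, "wy": 0, "wz": 0},
    {"tx": 0.032, "ty": 0.028, "tz": 0, "wx": 0, "wy": 0, "wz": 0},
    {"tx": 0.032, "ty": 0.028, "tz": 0, "wx": 0, "wy": 0, "wz": 0},
    {"tx": 0.032, "ty": 0.028, "tz": 0, "wx": 0, "wy": 0, "wz": 0},
    {"tx": 0.032, "ty": 0.028, "tz": 0, "wx": 0, "wy": 0, "wz": 0},
    {"tx": 0.032, "ty": 0.028, "tz": 0, "wx": 0, "wy": 0, "wz": 0}
  ],
  "jaw": 1
}}

```text
time_s: 2.0
position: [0.5203, 0.0446, 0.3122]
eef_rot: [-0.0, 0.988, -0.157, 0.0]
ft_force: [0.7, 0.8, -0.4]
grip_width: 1.001
finger_force: 0.0
```

{"name": "carry_out", "arguments": {
  "increments": [
    {"tx": 0, "ty": 0, "tz": 0, "wx": 0, "wy": 0, "wz": 7},
    {"tx": 0, "ty": 0, "tz": 0, "wx": 0, "wy": 0, "wz": 7},
    {"tx": 0, "ty": 0, "tz": 0, "wx": 0, "wy": 0, "wz": 7},
    {"tx": 0, "ty": 0, "tz": 0, "wx": 0, "wy": 0, "wz": 7},
    {"tx": 0, "ty": 0, "tz": 0, "wx": 0, "wy": 0, "wz": 0},
    {"tx": 0, "ty": 0, "tz": 0, "wx": 0, "wy": 0, "wz": 0}
  ]
}}

```text
time_s: 2.6
position: [0.5197, 0.0463, 0.3121]
eef_rot: [0.0, 0.921, -0.39, -0.0]
ft_force: [-0.8, 0.8, 0.4]
grip_width: 1.0
finger_force: 0.0
```

```bash
python3 - <<'E'
from h import *
T,s=pose();print(T.round(4),s['time_s'],s['q'].round(3),s['ft_force'])
p,W,K=shot('wrist','w2.png')
print(proj([.542,.012,.204],W,K),proj([.594,-.212,.132],W,K))
E
```

```text
[[ 6.961e-01 -7.180e-01 -3.000e-04  5.197e-01]
 [-7.180e-01 -6.961e-01 -0.000e+00  4.630e-02]
 [-2.000e-04  2.000e-04 -1.000e+00  3.121e-01]
 [ 0.000e+00  0.000e+00  0.000e+00  1.000e+00]] 2.6 [ 0.4    0.149 -0.055 -0.    -1.367  0.37 ] [-0.8319101   0.79723272  0.42431793]
[330.45334764 143.81807029] [462.67687039 -87.55896193]
```

View pics/w2.png

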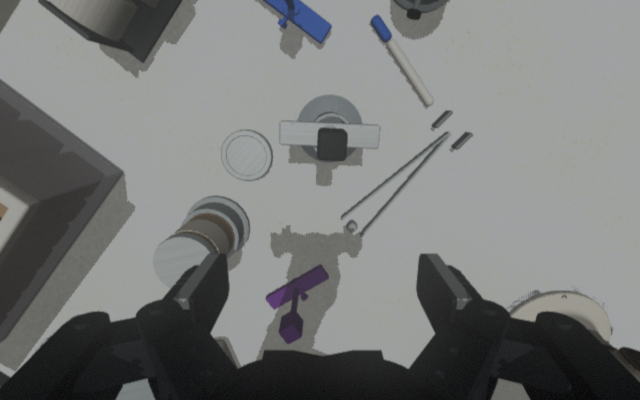

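The wrist view shows the gauge at the centre: the grip at about (333,145) and the bar almost horizontal from (280,133) to (380,136). I measure these by mask.

```bash
python3 - <<'E'
from h import *
p,W,K=load('wrist'); x0,y0=270,85; r=p[y0:200,x0:390]
m=(r.max(2)<50).astype(np.uint8); k,l,st,ce=cv2.connectedComponentsWithStats(m)
for i in range(1,k):
    if st[i,4]>40: print('dark',st[i][:2]+[x0,y0],st[i][2:],ce[i]+[x0,y0])
print('grip row profile col 333',r[30:80:2,333-x0].max(1))
# bar: bright aluminium
hs=r.min(2); print('cols row127',p[127,272:392:4].min(1)); print('rows col300',p[110:165:2,300].min(1)); print('rows col365',p[110:165:2,365].min(1))
E
```

```text
grip row profile col 333 [133  99  95  95 126 141 122  54  51  56  58  58  56  58  59  57  54  55
  54  55  56  55  52  75 109]
cols row127 [158 158 141 156 155 155 155 154 154 153 153 152 132 106 109 118 142 147
 152 150 151 153 150 153 154 153 153 132 157 158]
rows col300 [151 131 112 109 108 105 131 157 153 154 151 153 155 150 150 152 153 135
 102 106 109 108 108 108 107 107 110 148]
rows col365 [153 155 157 158 158 155 155 131 149 150 150 148 147 152 146 149 146 145
 145 142 156 157 156 155 159 156 158 157]
```

```bash
python3 - <<'E'
from h import *
p,W,K=load('wrist'); x0,y0=270,85; r=p[y0:200,x0:390]
m=(r.max(2)<85).astype(np.uint8); k,l,st,ce=cv2.connectedComponentsWithStats(m)
for i in range(1,k):
    if st[i,4]>100:
        print('dark',st[i][:2]+[x0,y0],st[i][2:],ce[i]+[x0,y0])
        u0,v0=st[i][:2]+[x0,y0]; w,h=st[i][2:4]
        for z in (.222,.226,.230): print(z,[onz(u,v0,z,W,K)[:2].round(4) for u in (u0,u0+w)])
g=p.min(2).astype(float)
for rng in ((284,314),(352,376)):
    c=np.arange(*rng); far=[]
    for x in c:
        d=abs(np.diff(g[112:133,x])); j=d.argmax(); far.append(112.5+j)
    near=[138.5+abs(np.diff(g[138:160,x])).argmax() for x in c]
    print('far',far,'near',near)
print('bar', [onz(u,v,.122,W,K)[:2].round(4) for u,v in ((280,122),(380,125),(280,145),(380,149))])
E
```

```text
dark [302 128] [  53   34 1080] [330.32037037 145.53425926]
0.222 [array([0.5685, 0.0176]), array([ 0.5385, -0.0114])]
0.226 [array([0.5685, 0.0173]), array([ 0.539 , -0.0113])]
0.23 [array([0.5685, 0.0169]), array([ 0.5395, -0.0112])]
far [np.float64(119.5), np.float64(119.5), np.float64(119.5), np.float64(119.5), np.float64(119.5), np.float64(119.5), np.float64(119.5), np.float64(119.5), np.float64(119.5), np.float64(119.5), np.float64(119.5), np.float64(122.5), np.float64(120.5), np.float64(121.5), np.float64(121.5), np.float64(121.5), np.float64(121.5), np.float64(121.5), np.float64(121.5), np.float64(121.5), np.float64(121.5), np.float64(121.5), np.float64(122.5), np.float64(121.5), np.float64(121.5), np.float64(121.5), np.float64(121.5), np.float64(121.5), np.float64(122.5), np.float64(121.5)] near [np.float64(144.5), np.float64(144.5), np.float64(144.5), np.float64(143.5), np.float64(158.5), np.float64(143.5), np.float64(143.5), np.float64(143.5), np.float64(143.5), np.float64(143.5), np.float64(143.5), np.float64(143.5), np.float64(143.5), np.float64(144.5), np.float64(144.5)
[... 618 characters left out ...]
float64(123.5), np.float64(123.5), np.float64(123.5), np.float64(123.5), np.float64(123.5), np.float64(123.5), np.float64(123.5)] near [np.float64(146.5), np.float64(146.5), np.float64(146.5), np.float64(146.5), np.float64(146.5), np.float64(146.5), np.float64(146.5), np.float64(146.5), np.float64(146.5), np.float64(146.5), np.float64(146.5), np.float64(146.5), np.float64(147.5), np.float64(146.5), np.float64(148.5), np.float64(148.5), np.float64(148.5), np.float64(148.5), np.float64(148.5), np.float64(148.5), np.float64(146.5), np.float64(148.5), np.float64(148.5), np.float64(148.5)]
bar [array([0.5898, 0.0387]), array([ 0.5096, -0.0348]), array([0.5732, 0.0571]), array([ 0.4905, -0.017 ])]
```

{"name": "carry_out", "arguments": {
  "increments": [
    {"tx": 0.02, "ty": 0.0045, "tz": 0, "wx": 0, "wy": 0, "wz": 0},
    {"tx": 0.0205, "ty": 0.0045, "tz": 0, "wx": 0, "wy": 0, "wz": 0},
    {"tx": 0, "ty": 0, "tz": 0, "wx": 0, "wy": 0, "wz": 1.8},
    {"tx": 0, "ty": 0, "tz": 0.02, "wx": 0, "wy": 0, "wz": 0},
    {"tx": 0, "ty": 0, "tz": 0.02, "wx": 0, "wy": 0, "wz": 0},
    {"tx": 0, "ty": 0, "tz": 0, "wx": 0, "wy": 0, "wz": 0},
    {"tx": 0, "ty": 0, "tz": 0, "wx": 0, "wy": 0, "wz": 0}
  ]
}}

```text
time_s: 3.35
position: [0.5417, 0.0108, 0.2726]
eef_rot: [0.0, 0.914, -0.405, 0.0]
ft_force: [-0.7, 0.0, 0.5]
grip_width: 1.0
finger_force: 0.0
```

```bash
python3 - <<'E'
from h import *
T,s=pose();print(T.round(4),s['time_s'],s['ft_force'])
p,W,K=shot('wrist','w3.png')
for P in ([.5415,.011,.224],[.5415,.011,.206]): print(proj(P,W,K))
c=p[150:350,200:460]; cv2.imwrite('pics/w3c.png',cv2.convertScaleAbs(cv2.resize(c,None,fx=2.5,fy=2.5),alpha=1.6))
E
```

```text
[[ 6.721e-01 -7.405e-01  0.000e+00  5.417e-01]
 [-7.405e-01 -6.721e-01 -7.000e-04  1.080e-02]
 [ 5.000e-04  5.000e-04 -1.000e+00  2.726e-01]
 [ 0.000e+00  0.000e+00  0.000e+00  1.000e+00]] 3.35 [-0.73063092  0.01314424  0.50686845]
[320.92122127 210.87356368]
[321.02025339 203.45651273]
```

View pics/w3c.png

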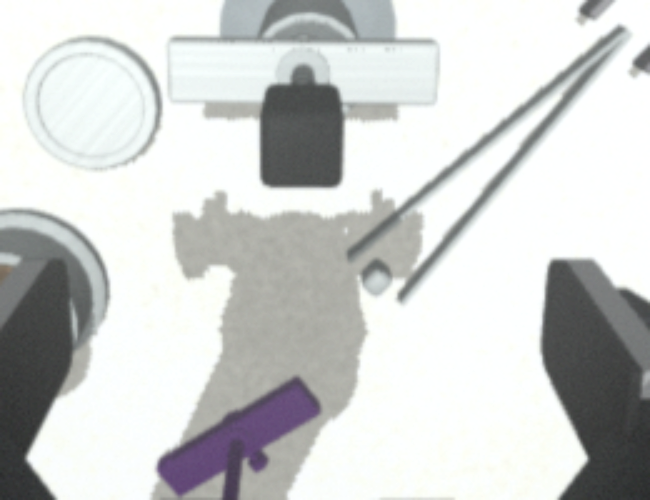

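The crop shows the grip's top at about (321,209), against a predicted (321,211), with the bar parallel to the jaws' line. It is aligned, so I descend and grip.

{"name": "carry_out", "arguments": {
  "increments": [
    {"tx": 0, "ty": 0, "tz": 0.018, "wx": 0, "wy": 0, "wz": 0},
    {"tx": 0, "ty": 0, "tz": 0.018, "wx": 0, "wy": 0, "wz": 0},
    {"tx": 0, "ty": 0, "tz": 0.018, "wx": 0, "wy": 0, "wz": 0},
    {"tx": 0, "ty": 0, "tz": 0.018, "wx": 0, "wy": 0, "wz": 0},
    {"tx": 0, "ty": 0, "tz": 0, "wx": 0, "wy": 0, "wz": 0},
    {"tx": 0, "ty": 0, "tz": 0, "wx": 0, "wy": 0, "wz": 0}
  ]
}}

```text
time_s: 4.0
position: [0.5424, 0.011, 0.2016]
eef_rot: [-0.0, 0.914, -0.405, 0.001]
ft_force: [0.2, -0.6, 0.9]
grip_width: 1.001
finger_force: 0.0
```

{"name": "carry_out", "arguments": {
  "increments": [
    {"tx": 0, "ty": 0, "tz": 0, "wx": 0, "wy": 0, "wz": 0},
    {"tx": 0, "ty": 0, "tz": 0, "wx": 0, "wy": 0, "wz": 0},
    {"tx": 0, "ty": 0, "tz": 0, "wx": 0, "wy": 0, "wz": 0},
    {"tx": 0, "ty": 0, "tz": 0, "wx": 0, "wy": 0, "wz": 0},
    {"tx": 0, "ty": 0, "tz": 0, "wx": 0, "wy": 0, "wz": 0},
    {"tx": 0, "ty": 0, "tz": 0, "wx": 0, "wy": 0, "wz": 0},
    {"tx": 0, "ty": 0, "tz": 0, "wx": 0, "wy": 0, "wz": 0},
    {"tx": 0, "ty": 0, "tz": 0, "wx": 0, "wy": 0, "wz": 0},
    {"tx": 0, "ty": 0, "tz": 0, "wx": 0, "wy": 0, "wz": 0},
    {"tx": 0, "ty": 0, "tz": 0, "wx": 0, "wy": 0, "wz": 0}
  ],
  "jaw": 0,
  "newtons": 50
}}

```text
time_s: 5.0
position: [0.5415, 0.0109, 0.2002]
eef_rot: [0.0, 0.914, -0.405, -0.0]
ft_force: [0.4, 0.0, 0.5]
grip_width: 0.005
finger_force: 0.0
```

The jaws closed on nothing. I look before doing anything else.

```bash
python3 - <<'E'
from h import *
T,s=pose();print(T.round(4),s['grip_width'])
a,W,K=shot('scene'); b,W2,K2=shot('side'); c,W3,K3=shot('wrist')
A=cv2.resize(a[90:250,260:420],(390,390)); B=cv2.resize(b[100:290,230:420],(390,390)); 
C=cv2.resize(c,(312,195)); o=np.zeros((590,780,3),np.uint8); o[:390,:390]=A;o[:390,390:]=B;o[390:585,:312]=C
o[390:590,330:730]=cv2.resize(c[150:350,120:520],(400,200))
cv2.imwrite('pics/m1.png',cv2.convertScaleAbs(o,alpha=1.5))
E
```

```text
[[ 6.713e-01 -7.412e-01 -1.000e-04  5.415e-01]
 [-7.412e-01 -6.713e-01 -0.000e+00  1.090e-02]
 [-0.000e+00  1.000e-04 -1.000e+00  2.002e-01]
 [ 0.000e+00  0.000e+00  0.000e+00  1.000e+00]] 0.0054766557973362565
```

View pics/m1.png

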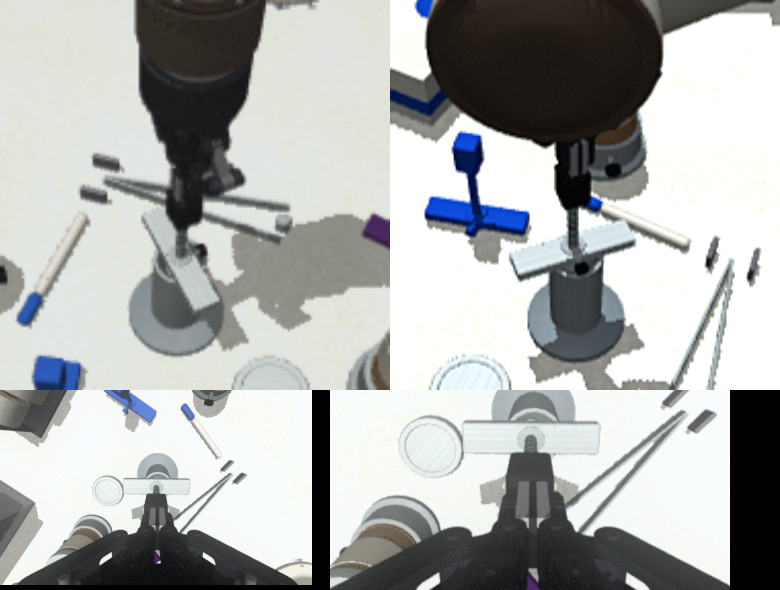

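```bash
python3 - <<'E'
from h import *
T,s=pose()
p,W,K=load('wrist'); ax=T[:3,3]
for dz in (-.014,0,.005,.025): print('tcp-axis',dz,proj(ax+[0,0,dz],W,K))
c=cv2.resize(p[170:370,220:420],(560,560),interpolation=cv2.INTER_CUBIC)
for dz in (-.014,.005): q=(proj(ax+[0,0,dz],W,K)-[220,170])*2.8; cv2.circle(c,tuple(int(t) for t in q),4,(0,0,255),1)
S=load('scene')
c=np.hstack([cv2.convertScaleAbs(c,alpha=2.2),cv2.resize(cv2.convertScaleAbs(S[0][120:250,300:370],alpha=2),(240,560)[::1],interpolation=cv2.INTER_CUBIC)])
cv2.imwrite('pics/m2.png',c)
E
```

```text
tcp-axis -0.014 [320.72014726 228.3933753 ]
tcp-axis 0 [320.58943283 237.51655431]
tcp-axis 0.005 [320.53791589 241.11216546]
tcp-axis 0.025 [320.30034313 257.69349369]
```

View pics/m2.png

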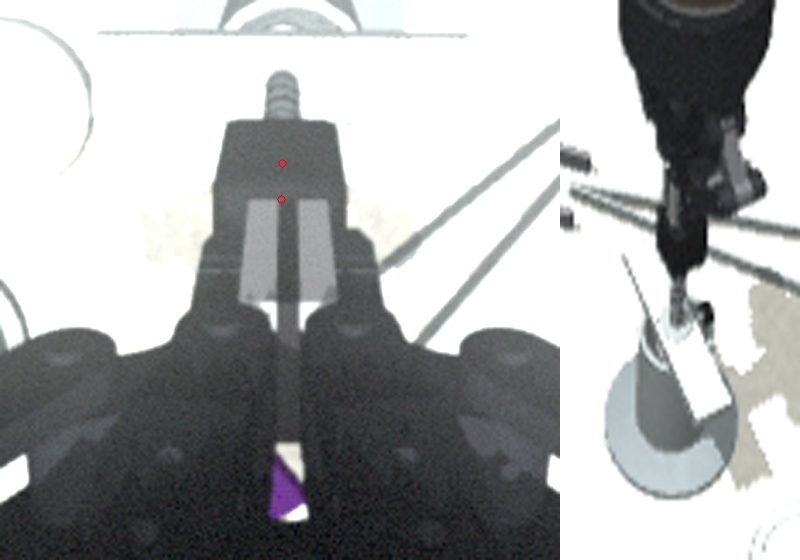

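The side and wrist views show the jaws shut just above the grip, with the pads' light edges ending at crop row 200 over its top. In the open view the pad tips were at (±98 px, row 255), which puts them about 41 mm behind the reported TCP. So the real fingertips stand about 42 mm farther back than `tcp_to_tips` says, and I need to go about 40 mm lower. I open and descend in two stages, watching the force.

{"name": "carry_out", "arguments": {
  "increments": [
    {"tx": 0, "ty": 0, "tz": 0, "wx": 0, "wy": 0, "wz": 0},
    {"tx": 0, "ty": 0, "tz": 0, "wx": 0, "wy": 0, "wz": 0},
    {"tx": 0, "ty": 0, "tz": 0, "wx": 0, "wy": 0, "wz": 0},
    {"tx": 0, "ty": 0, "tz": 0, "wx": 0, "wy": 0, "wz": 0},
    {"tx": 0, "ty": 0, "tz": 0, "wx": 0, "wy": 0, "wz": 0},
    {"tx": 0, "ty": 0, "tz": 0, "wx": 0, "wy": 0, "wz": 0},
    {"tx": 0, "ty": 0, "tz": 0, "wx": 0, "wy": 0, "wz": 0},
    {"tx": 0, "ty": 0, "tz": 0, "wx": 0, "wy": 0, "wz": 0}
  ],
  "jaw": 1
}}

```text
time_s: 5.95
position: [0.5415, 0.0109, 0.2002]
eef_rot: [0.0, 0.914, -0.405, -0.0]
ft_force: [-0.3, 0.5, 0.7]
grip_width: 1.0
finger_force: 0.0
```

```bash
python3 - <<'E'
from h import *
T,s=pose();print(T[:3,3].round(4),s['grip_width'],s['ft_force'].round(2))
p,W,K=shot('wrist')
im=eyes.get_image('wrist');H=np.array(im['hand_eye']);print(H.round(4))
# pad tip corners: dark region rows 180-300, inner edges: per row the free span around the centre col
g=p.max(2)
for v in range(225,300,6):
    row=(g[v,100:540]<50); L=np.where(row[:200])[0]; Rr=np.where(row[250:])[0]
    print(v,(100+L.max()) if len(L) else None,(350+Rr.min()) if len(Rr) else None, end=' | ')
for dep in (.139,.18):
    pc=np.array([0,(255-K[3])/K[1]*dep,dep,1]); print('tip tool',(H@pc).round(4))
E
```

```text
[0.5415 0.0109 0.2002] 1.0003071575955138 [-0.29  0.47  0.66]
[[ 2.000e-04 -9.593e-01 -2.825e-01  7.150e-02]
 [ 1.000e+00  2.000e-04 -2.000e-04  1.100e-03]
 [ 3.000e-04 -2.825e-01  9.593e-01 -1.675e-01]
 [ 0.000e+00  0.000e+00  0.000e+00  1.000e+00]]
225 None None | 231 299 None | 237 298 None | 243 298 None | 249 299 None | 255 299 None | 261 299 420 | 267 299 419 | 273 225 419 | 279 226 418 | 285 227 418 | 291 228 418 | 297 226 419 | tip tool [ 0.0093  0.001  -0.0409  1.    ]
tip tool [-0.0091  0.001  -0.0035  1.    ]
```

{"name": "carry_out", "arguments": {
  "increments": [
    {"tx": 0, "ty": 0, "tz": 0.01, "wx": 0, "wy": 0, "wz": 0},
    {"tx": 0, "ty": 0, "tz": 0.01, "wx": 0, "wy": 0, "wz": 0},
    {"tx": 0, "ty": 0, "tz": 0, "wx": 0, "wy": 0, "wz": 0}
  ]
}}

```text
time_s: 6.35
position: [0.54, 0.0106, 0.1778]
eef_rot: [0.001, 0.914, -0.406, -0.002]
ft_force: [-0.3, -0.9, -0.2]
grip_width: 1.004
finger_force: 0.0
```

{"name": "carry_out", "arguments": {
  "increments": [
    {"tx": 0, "ty": 0, "tz": 0.006, "wx": 0, "wy": 0, "wz": 0},
    {"tx": 0, "ty": 0, "tz": 0.006, "wx": 0, "wy": 0, "wz": 0},
    {"tx": 0, "ty": 0, "tz": 0.006, "wx": 0, "wy": 0, "wz": 0},
    {"tx": 0, "ty": 0, "tz": 0, "wx": 0, "wy": 0, "wz": 0}
  ]
}}

```text
time_s: 6.75
position: [0.5408, 0.0107, 0.1611]
eef_rot: [0.001, 0.914, -0.406, -0.001]
ft_force: [0.2, -0.5, 0.4]
grip_width: 0.997
finger_force: 0.0
```

{"name": "carry_out", "arguments": {
  "increments": [
    {"tx": 0, "ty": 0, "tz": 0, "wx": 0, "wy": 0, "wz": 0},
    {"tx": 0, "ty": 0, "tz": 0, "wx": 0, "wy": 0, "wz": 0},
    {"tx": 0, "ty": 0, "tz": 0, "wx": 0, "wy": 0, "wz": 0},
    {"tx": 0, "ty": 0, "tz": 0, "wx": 0, "wy": 0, "wz": 0},
    {"tx": 0, "ty": 0, "tz": 0, "wx": 0, "wy": 0, "wz": 0},
    {"tx": 0, "ty": 0, "tz": 0, "wx": 0, "wy": 0, "wz": 0},
    {"tx": 0, "ty": 0, "tz": 0, "wx": 0, "wy": 0, "wz": 0},
    {"tx": 0, "ty": 0, "tz": 0, "wx": 0, "wy": 0, "wz": 0},
    {"tx": 0, "ty": 0, "tz": 0, "wx": 0, "wy": 0, "wz": 0}
  ],
  "jaw": 0,
  "newtons": 50
}}

```text
time_s: 7.65
position: [0.5418, 0.011, 0.1625]
eef_rot: [-0.0, 0.914, -0.405, 0.0]
ft_force: [1.3, 0.0, 0.8]
grip_width: 0.275
finger_force: 53.7
```

Gripped: the opening of 0.275 is about 23.4 mm and the pad force is 54 N. I lift gently and move toward the canister, stopping short so I can look.

{"name": "carry_out", "arguments": {
  "increments": [
    {"tx": 0, "ty": 0, "tz": -0.005, "wx": 0, "wy": 0, "wz": 0},
    {"tx": 0, "ty": 0, "tz": -0.01, "wx": 0, "wy": 0, "wz": 0},
    {"tx": 0, "ty": 0, "tz": -0.015, "wx": 0, "wy": 0, "wz": 0},
    {"tx": 0, "ty": 0, "tz": -0.015, "wx": 0, "wy": 0, "wz": 0},
    {"tx": 0, "ty": 0, "tz": -0.015, "wx": 0, "wy": 0, "wz": 0},
    {"tx": 0, "ty": 0, "tz": -0.015, "wx": 0, "wy": 0, "wz": 0},
    {"tx": 0, "ty": 0, "tz": -0.01, "wx": 0, "wy": 0, "wz": 0},
    {"tx": 0, "ty": 0, "tz": -0.005, "wx": 0, "wy": 0, "wz": 0},
    {"tx": 0, "ty": 0, "tz": 0, "wx": 0, "wy": 0, "wz": 0},
    {"tx": 0, "ty": 0, "tz": 0, "wx": 0, "wy": 0, "wz": 0},
    {"tx": 0, "ty": 0, "tz": 0, "wx": 0, "wy": 0, "wz": 0}
  ]
}}

```text
time_s: 8.75
position: [0.541, 0.0108, 0.2513]
eef_rot: [0.001, 0.914, -0.405, -0.001]
ft_force: [0.4, 1.4, -2.8]
grip_width: 0.276
finger_force: 53.4
```

{"name": "carry_out", "arguments": {
  "increments": [
    {"tx": 0.005, "ty": 0.005, "tz": 0, "wx": 0, "wy": 0, "wz": 0},
    {"tx": 0.01, "ty": 0.01, "tz": 0, "wx": 0, "wy": 0, "wz": 0},
    {"tx": 0.015, "ty": 0.014, "tz": 0, "wx": 0, "wy": 0, "wz": 0},
    {"tx": 0.015, "ty": 0.014, "tz": 0, "wx": 0, "wy": 0, "wz": 0},
    {"tx": 0.015, "ty": 0.014, "tz": 0, "wx": 0, "wy": 0, "wz": 0},
    {"tx": 0.015, "ty": 0.014, "tz": 0, "wx": 0, "wy": 0, "wz": 0},
    {"tx": 0.015, "ty": 0.014, "tz": 0, "wx": 0, "wy": 0, "wz": 0},
    {"tx": 0.015, "ty": 0.014, "tz": 0, "wx": 0, "wy": 0, "wz": 0},
    {"tx": 0.01, "ty": 0.008, "tz": 0, "wx": 0, "wy": 0, "wz": 0},
    {"tx": 0.005, "ty": 0.004, "tz": 0, "wx": 0, "wy": 0, "wz": 0},
    {"tx": 0, "ty": 0, "tz": 0, "wx": 0, "wy": 0, "wz": 0},
    {"tx": 0, "ty": 0, "tz": 0, "wx": 0, "wy": 0, "wz": 0},
    {"tx": 0, "ty": 0, "tz": 0, "wx": 0, "wy": 0, "wz": 0}
  ]
}}

```text
time_s: 10.05
position: [0.5398, -0.1519, 0.2522]
eef_rot: [-0.0, 0.914, -0.405, -0.0]
ft_force: [0.0, 0.4, -1.5]
grip_width: 0.278
finger_force: 53.3
```

```bash
python3 - <<'E'
from h import *
f=[]
for i in range(4):
    T,s=pose(); f.append(s['ft_force']); p,W,K=shot('wrist','w5.png')
print(T.round(4),s['time_s'],s['grip_width'],np.mean(f,0),np.std(f,0))
a=shot('scene')[0]; b=shot('side')[0]
print('mouth pred',proj([.5935,-.2125,.132],W,K))
o=np.zeros((590,780,3),np.uint8); o[:400,:640]=p
A=cv2.resize(a[110:250,190:330],(190,190));B=cv2.resize(b[60:200,270:410],(190,190))
o[400:590,:190]=A;o[400:590,200:390]=B
cv2.imwrite('pics/m3.png',cv2.convertScaleAbs(o,alpha=1.6))
E
```

```text
[[ 6.720e-01 -7.406e-01  1.000e-04  5.399e-01]
 [-7.406e-01 -6.720e-01 -0.000e+00 -1.520e-01]
 [ 1.000e-04 -1.000e-04 -1.000e+00  2.523e-01]
 [ 0.000e+00  0.000e+00  0.000e+00  1.000e+00]] 10.2 0.27449911605048305 [ 0.3070243   0.14560774 -2.47654393] [0.18789603 0.22401009 0.64147451]
mouth pred [322.36182998  94.08658877]
```

View pics/m3.png

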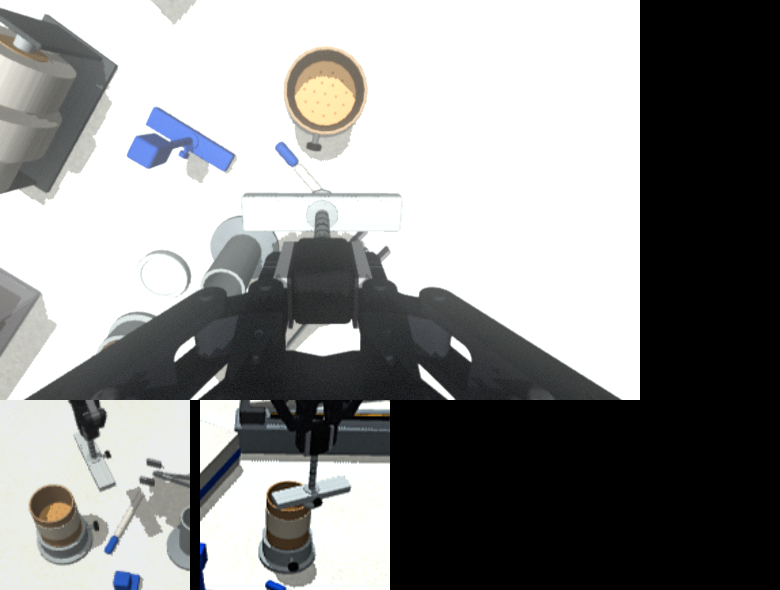

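The wrist view shows the gauge held square, with the bar from (243,211) to (401,211). The open mouth is at about (326,91), and the biscuit is visible inside. I refine the mouth centre from its rim.

```bash
python3 - <<'E'
from h import *
p,W,K=load('wrist')
x0,y0,x1,y1=270,35,385,150
r=p[y0:y1,x0:x1]; hsv=cv2.cvtColor(r,cv2.COLOR_BGR2HSV)
m=((hsv[...,1]>60)&(hsv[...,0]<30)).astype(np.uint8)
cs,_=cv2.findContours(m,cv2.RETR_EXTERNAL,cv2.CHAIN_APPROX_NONE); c=max(cs,key=cv2.contourArea)
hull=cv2.convexHull(c); e=cv2.fitEllipse(hull if len(hull)>20 else c); print(e[0][0]+x0+.5,e[0][1]+y0+.5,e[1],e[2],cv2.boundingRect(c))
# rim points cast on the rim plane, circle fit
pts=np.array([onz(u+x0+.5,v+y0+.5,.132,W,K)[:2] for u,v in hull[:,0]])
A=np.c_[2*pts,np.ones(len(pts))]; s=np.linalg.lstsq(A,(pts**2).sum(1),rcond=None)[0]
rad=np.sqrt(s[2]+s[:2]@s[:2]); res=np.hypot(*(pts-s[:2]).T)-rad; print('circle',s[:2],rad,res.std(),abs(res).max(),len(pts))
T,_=pose(); bar=[(243,193),(401,193)]
d=np.array([s[0],s[1]])-T[:2,3]; print('delta tool',T[:2,:2].T@d)
# boss / bridge: white bar bounds by threshold
g=p.min(2); print('bar row cols',[ (v,p[v,236:250].min(1).tolist()) for v in (205,)], p[205,395:408].min(1).tolist())
print('bar rows c260',p[186:240:1,262].min(1).tolist()); print('c380',p[186:240,382].min(1).tolist())
E
```

```text
325.6113815307617 90.80632019042969 (82.12964630126953, 86.60004425048828) 1.9111565351486206 (14, 12, 83, 87)
circle [ 0.5923854  -0.21538423] 0.034968129134490614 0.00013598794203447477 0.00033386970439900493 42
delta tool [0.08211882 0.00351853]
bar row cols [(205, [175, 175, 175, 175, 169, 142, 151, 165, 166, 166, 166, 167, 166, 166])] [162, 162, 163, 163, 161, 158, 145, 146, 174, 176, 177, 176, 177]
bar rows c260 [175, 175, 175, 175, 176, 173, 145, 108, 99, 103, 125, 148, 158, 165, 168, 168, 164, 163, 163, 165, 166, 167, 165, 163, 163, 163, 165, 165, 166, 166, 164, 161, 161, 161, 162, 162, 160, 162, 162, 160, 161, 163, 163, 163, 146, 128, 123, 124, 122, 123, 122, 122, 124, 123]
c380 [174, 176, 176, 175, 175, 173, 154, 119, 103, 106, 124, 144, 156, 164, 164, 163, 163, 163, 162, 162, 160, 162, 162, 162, 161, 160, 161, 163, 164, 163, 161, 158, 158, 160, 160, 160, 159, 159, 157, 157, 157, 159, 160, 159, 149, 155, 168, 175, 174, 175, 174, 176, 174, 175]
```

```bash
python3 - <<'E'
from h import *
from scipy.optimize import least_squares
p,W,K=load('wrist'); T,_=pose(); C=np.array([.5924,-.2154])
print('bar off tool',T[:2,:2].T@(onz(321.5,214,.2118,W,K)[:2]-T[:2,3]), 'cam-mouth',W[:3,3]-[*C,.132])
V=p[35:150,270:385].max(2)
print('row 95',p[95,280:372:2].max(1).tolist()); print('col 325',p[44:140:2,325].max(1).tolist()); print('col 310',p[44:140:2,310].max(1).tolist())
for z in (.108,.098,.088,.078):
    q=lambda a:proj([C[0]+.031*np.cos(a),C[1]+.031*np.sin(a),z],W,K).round(1)
    ax=np.arctan2(T[1,0],T[0,0]); print(z,'far',q(ax),'near',q(ax+np.pi),'l/r',q(ax+np.pi/2)[0],q(ax-np.pi/2)[0])
E
```

```text
bar off tool [8.24313850e-06 2.41771218e-04] cam-mouth [-0.00531646  0.00978026  0.28776654]
row 95 [178, 176, 150, 138, 76, 74, 73, 105, 170, 172, 172, 173, 173, 172, 173, 173, 173, 173, 173, 172, 174, 172, 167, 169, 173, 172, 172, 170, 160, 172, 172, 173, 173, 173, 172, 172, 148, 116, 78, 75, 73, 76, 142, 149, 176, 178]
col 325 [178, 162, 151, 91, 73, 73, 73, 73, 82, 121, 125, 124, 124, 122, 125, 125, 156, 173, 174, 173, 173, 174, 173, 173, 163, 152, 172, 172, 173, 172, 172, 172, 173, 173, 173, 172, 171, 172, 173, 173, 162, 84, 86, 94, 151, 122, 99, 117]
col 310 [178, 178, 173, 156, 132, 75, 76, 74, 72, 73, 82, 118, 125, 124, 126, 125, 117, 129, 165, 173, 173, 173, 173, 172, 172, 173, 173, 172, 174, 173, 172, 173, 172, 172, 171, 172, 172, 172, 164, 96, 86, 88, 127, 147, 103, 110, 129, 131]
0.108 far [325.5  57. ] near [325.3 127.7] l/r 291.8 358.9
0.098 far [325.4  58.5] near [325.2 127. ] l/r 292.8 357.8
0.088 far [325.3  60. ] near [325.1 126.4] l/r 293.7 356.7
0.078 far [325.2  61.4] near [325.  125.8] l/r 294.5 355.7
```

The bar sits on the tool axis (offset under 0.3 mm). The mouth is at (0.5924, -0.2154) with a fitted radius of 35 mm, and the biscuit looks about 50 mm below the rim. I move over the mouth, then lower to just above rim contact.

{"name": "carry_out", "arguments": {
  "increments": [
    {"tx": 0.006, "ty": 0, "tz": 0, "wx": 0, "wy": 0, "wz": 0},
    {"tx": 0.012, "ty": 0.001, "tz": 0, "wx": 0, "wy": 0, "wz": 0},
    {"tx": 0.016, "ty": 0.001, "tz": 0, "wx": 0, "wy": 0, "wz": 0},
    {"tx": 0.016, "ty": 0.001, "tz": 0, "wx": 0, "wy": 0, "wz": 0},
    {"tx": 0.016, "ty": 0, "tz": 0, "wx": 0, "wy": 0, "wz": 0},
    {"tx": 0.01, "ty": 0, "tz": 0, "wx": 0, "wy": 0, "wz": 0},
    {"tx": 0.006, "ty": 0, "tz": 0, "wx": 0, "wy": 0, "wz": 0},
    {"tx": 0, "ty": 0, "tz": 0, "wx": 0, "wy": 0, "wz": 0},
    {"tx": 0, "ty": 0, "tz": 0, "wx": 0, "wy": 0, "wz": 0},
    {"tx": 0, "ty": 0, "tz": 0, "wx": 0, "wy": 0, "wz": 0},
    {"tx": 0, "ty": 0, "tz": 0, "wx": 0, "wy": 0, "wz": 0}
  ]
}}

```text
time_s: 11.45
position: [0.5924, -0.2149, 0.2525]
eef_rot: [-0.0, 0.914, -0.405, 0.0]
ft_force: [-0.6, 0.6, -2.7]
grip_width: 0.273
finger_force: 53.3
```

{"name": "carry_out", "arguments": {
  "increments": [
    {"tx": 0, "ty": 0, "tz": 0.005, "wx": 0, "wy": 0, "wz": 0},
    {"tx": 0, "ty": 0, "tz": 0.01, "wx": 0, "wy": 0, "wz": 0},
    {"tx": 0, "ty": 0, "tz": 0.01, "wx": 0, "wy": 0, "wz": 0},
    {"tx": 0, "ty": 0, "tz": 0.01, "wx": 0, "wy": 0, "wz": 0},
    {"tx": 0, "ty": 0, "tz": 0.01, "wx": 0, "wy": 0, "wz": 0},
    {"tx": 0, "ty": 0, "tz": 0.01, "wx": 0, "wy": 0, "wz": 0},
    {"tx": 0, "ty": 0, "tz": 0.005, "wx": 0, "wy": 0, "wz": 0},
    {"tx": 0, "ty": 0, "tz": 0, "wx": 0, "wy": 0, "wz": 0},
    {"tx": 0, "ty": 0, "tz": 0, "wx": 0, "wy": 0, "wz": 0},
    {"tx": 0, "ty": 0, "tz": 0, "wx": 0, "wy": 0, "wz": 0}
  ]
}}

```text
time_s: 12.45
position: [0.593, -0.2155, 0.1929]
eef_rot: [-0.0, 0.914, -0.405, 0.001]
ft_force: [0.2, 0.2, -2.8]
grip_width: 0.276
finger_force: 53.2
```

```bash
cat >> h.py <<'E'
def force(n=6):
    f=[];z=[]
    for i in range(n):
        s=sensors.get_state(); f.append(s['ft_force']); z.append(s['position']); eyes.get_image('side')
    print('t',s['time_s'],'pos',np.mean(z,0).round(4),'F',np.mean(f,0).round(2),'sd',np.std(f,0).round(2),'grip',round(s['grip_width'],3))
E
python3 - <<'E'
from h import *
force(8)
a=shot('scene','s6.png')[0]; b=shot('side','d6.png')[0]
E
```

```text
t 12.8 pos [ 0.5928 -0.2154  0.1927] F [ 0.02 -0.05 -2.56] sd [0.31 0.39 0.31] grip 0.278
```

Hanging baseline is Fz ≈ -2.5 N. Next I set the bridge on the rim, expecting contact near TCP 0.1845.

{"name": "carry_out", "arguments": {
  "increments": [
    {"tx": 0, "ty": 0, "tz": 0.003, "wx": 0, "wy": 0, "wz": 0},
    {"tx": 0, "ty": 0, "tz": 0.003, "wx": 0, "wy": 0, "wz": 0},
    {"tx": 0, "ty": 0, "tz": 0.002, "wx": 0, "wy": 0, "wz": 0},
    {"tx": 0, "ty": 0, "tz": 0.001, "wx": 0, "wy": 0, "wz": 0},
    {"tx": 0, "ty": 0, "tz": 0.001, "wx": 0, "wy": 0, "wz": 0},
    {"tx": 0, "ty": 0, "tz": 0.001, "wx": 0, "wy": 0, "wz": 0},
    {"tx": 0, "ty": 0, "tz": 0.001, "wx": 0, "wy": 0, "wz": 0},
    {"tx": 0, "ty": 0, "tz": 0, "wx": 0, "wy": 0, "wz": 0}
  ]
}}

```text
time_s: 13.75
position: [0.5926, -0.2153, 0.1802]
eef_rot: [0.0, 0.914, -0.405, 0.0]
ft_force: [-1.8, 1.8, 1.4]
grip_width: 0.275
finger_force: 54.0
```

```bash
python3 -c "
from h import *
force(5)"
```

```text
t 13.95 pos [ 0.5926 -0.2153  0.1802] F [-1.25  1.21  2.01] sd [0.36 0.55 0.5 ] grip 0.269
```

Fz changed by 4.5 N, so the bridge is on the rim and the rod is sliding. I push on in measured steps.

{"name": "carry_out", "arguments": {
  "increments": [
    {"tx": 0, "ty": 0, "tz": 0.002, "wx": 0, "wy": 0, "wz": 0},
    {"tx": 0, "ty": 0, "tz": 0.002, "wx": 0, "wy": 0, "wz": 0},
    {"tx": 0, "ty": 0, "tz": 0.002, "wx": 0, "wy": 0, "wz": 0},
    {"tx": 0, "ty": 0, "tz": 0.002, "wx": 0, "wy": 0, "wz": 0},
    {"tx": 0, "ty": 0, "tz": 0.001, "wx": 0, "wy": 0, "wz": 0},
    {"tx": 0, "ty": 0, "tz": 0, "wx": 0, "wy": 0, "wz": 0}
  ]
}}

```text
time_s: 14.6
position: [0.5926, -0.2153, 0.1708]
eef_rot: [-0.0, 0.914, -0.405, -0.0]
ft_force: [-0.3, 1.1, 0.5]
grip_width: 0.276
finger_force: 53.7
```

{"name": "carry_out", "arguments": {
  "increments": [
    {"tx": 0, "ty": 0, "tz": 0.0015, "wx": 0, "wy": 0, "wz": 0},
    {"tx": 0, "ty": 0, "tz": 0.0015, "wx": 0, "wy": 0, "wz": 0},
    {"tx": 0, "ty": 0, "tz": 0.0015, "wx": 0, "wy": 0, "wz": 0},
    {"tx": 0, "ty": 0, "tz": 0.0005, "wx": 0, "wy": 0, "wz": 0}
  ]
}}

```text
time_s: 15.0
position: [0.5926, -0.2153, 0.166]
eef_rot: [-0.0, 0.914, -0.405, -0.0]
ft_force: [-0.5, 2.4, 2.4]
grip_width: 0.273
finger_force: 53.9
```

```bash
python3 -c "
from h import *
force(4)"
```

```text
t 15.15 pos [ 0.5926 -0.2153  0.166 ] F [-0.77  1.61  1.5 ] sd [0.31 0.49 0.7 ] grip 0.277
```

{"name": "carry_out", "arguments": {
  "increments": [
    {"tx": 0, "ty": 0, "tz": 0.001, "wx": 0, "wy": 0, "wz": 0},
    {"tx": 0, "ty": 0, "tz": 0.001, "wx": 0, "wy": 0, "wz": 0},
    {"tx": 0, "ty": 0, "tz": 0.001, "wx": 0, "wy": 0, "wz": 0}
  ]
}}

```text
time_s: 15.5
position: [0.5926, -0.2153, 0.1632]
eef_rot: [-0.0, 0.914, -0.405, 0.0]
ft_force: [-1.6, 2.9, 1.6]
grip_width: 0.269
finger_force: 53.8
```

```bash
python3 -c "
from h import *
force(3)"
```

```text
t 15.6 pos [ 0.5926 -0.2153  0.1631] F [-1.26  2.9   1.58] sd [0.57 0.12 0.05] grip 0.278
```

{"name": "carry_out", "arguments": {
  "increments": [
    {"tx": 0, "ty": 0, "tz": 0.001, "wx": 0, "wy": 0, "wz": 0},
    {"tx": 0, "ty": 0, "tz": 0.001, "wx": 0, "wy": 0, "wz": 0},
    {"tx": 0, "ty": 0, "tz": 0.0005, "wx": 0, "wy": 0, "wz": 0}
  ]
}}

```text
time_s: 15.95
position: [0.5926, -0.2153, 0.1606]
eef_rot: [-0.0, 0.914, -0.405, 0.0]
ft_force: [-1.4, 2.5, 2.4]
grip_width: 0.27
finger_force: 53.8
```

{"name": "carry_out", "arguments": {
  "increments": [
    {"tx": 0, "ty": 0, "tz": 0.001, "wx": 0, "wy": 0, "wz": 0},
    {"tx": 0, "ty": 0, "tz": 0.0005, "wx": 0, "wy": 0, "wz": 0}
  ]
}}

```text
time_s: 16.15
position: [0.5926, -0.2153, 0.1591]
eef_rot: [-0.0, 0.914, -0.405, -0.0]
ft_force: [-1.1, 1.6, 2.5]
grip_width: 0.267
finger_force: 53.8
```

```bash
python3 -c "
from h import *
force(3)"
```

```text
t 16.25 pos [ 0.5926 -0.2153  0.1591] F [-0.62  2.22  2.14] sd [0.39 0.41 0.33] grip 0.277
```

{"name": "carry_out", "arguments": {
  "increments": [
    {"tx": 0, "ty": 0, "tz": 0.001, "wx": 0, "wy": 0, "wz": 0},
    {"tx": 0, "ty": 0, "tz": 0.001, "wx": 0, "wy": 0, "wz": 0}
  ]
}}

```text
time_s: 16.5
position: [0.5926, -0.2153, 0.1572]
eef_rot: [-0.0, 0.914, -0.405, 0.0]
ft_force: [-1.1, 2.5, 2.3]
grip_width: 0.274
finger_force: 53.8
```

{"name": "carry_out", "arguments": {
  "increments": [
    {"tx": 0, "ty": 0, "tz": 0.001, "wx": 0, "wy": 0, "wz": 0},
    {"tx": 0, "ty": 0, "tz": 0.0005, "wx": 0, "wy": 0, "wz": 0}
  ]
}}

```text
time_s: 16.7
position: [0.5926, -0.2153, 0.1556]
eef_rot: [-0.0, 0.914, -0.405, 0.0]
ft_force: [-0.3, 3.4, 2.3]
grip_width: 0.279
finger_force: 53.8
```

{"name": "carry_out", "arguments": {
  "increments": [
    {"tx": 0, "ty": 0, "tz": 0.001, "wx": 0, "wy": 0, "wz": 0},
    {"tx": 0, "ty": 0, "tz": 0.0005, "wx": 0, "wy": 0, "wz": 0}
  ]
}}

```text
time_s: 16.9
position: [0.5926, -0.2153, 0.1541]
eef_rot: [-0.0, 0.914, -0.405, 0.0]
ft_force: [-1.2, 2.7, 2.4]
grip_width: 0.274
finger_force: 53.9
```

{"name": "carry_out", "arguments": {
  "increments": [
    {"tx": 0, "ty": 0, "tz": 0.001, "wx": 0, "wy": 0, "wz": 0},
    {"tx": 0, "ty": 0, "tz": 0.0005, "wx": 0, "wy": 0, "wz": 0}
  ]
}}

```text
time_s: 17.1
position: [0.5926, -0.2153, 0.1526]
eef_rot: [-0.0, 0.914, -0.405, 0.0]
ft_force: [-1.1, 3.3, 1.6]
grip_width: 0.271
finger_force: 53.9
```

```bash
python3 -c "
from h import *
force(3)"
```

```text
t 17.2 pos [ 0.5926 -0.2153  0.1526] F [-0.73  3.06  1.62] sd [0.23 0.19 0.48] grip 0.274
```

{"name": "carry_out", "arguments": {
  "increments": [
    {"tx": 0, "ty": 0, "tz": 0.001, "wx": 0, "wy": 0, "wz": 0},
    {"tx": 0, "ty": 0, "tz": 0.001, "wx": 0, "wy": 0, "wz": 0}
  ]
}}

```text
time_s: 17.45
position: [0.5927, -0.2155, 0.1508]
eef_rot: [0.0, 0.914, -0.405, 0.0]
ft_force: [-0.6, 2.2, 3.0]
grip_width: 0.272
finger_force: 53.8
```

{"name": "carry_out", "arguments": {
  "increments": [
    {"tx": 0, "ty": 0, "tz": 0.0005, "wx": 0, "wy": 0, "wz": 0},
    {"tx": 0, "ty": 0, "tz": 0.0005, "wx": 0, "wy": 0, "wz": 0}
  ]
}}

```text
time_s: 17.65
position: [0.5927, -0.2155, 0.15]
eef_rot: [0.0, 0.914, -0.405, 0.0]
ft_force: [-0.5, 2.6, 3.8]
grip_width: 0.277
finger_force: 54.1
```

```bash
python3 -c "
from h import *
force(3)"
```

```text
t 17.75 pos [ 0.5927 -0.2154  0.15  ] F [-0.77  2.68  3.56] sd [0.51 0.1  0.46] grip 0.275
```

Fz is rising. I take one more half-millimetre to confirm it is the biscuit's slope of about 4 N/mm.

{"name": "carry_out", "arguments": {
  "increments": [
    {"tx": 0, "ty": 0, "tz": 0.0005, "wx": 0, "wy": 0, "wz": 0},
    {"tx": 0, "ty": 0, "tz": 0, "wx": 0, "wy": 0, "wz": 0}
  ]
}}

```text
time_s: 18.0
position: [0.5927, -0.2154, 0.1496]
eef_rot: [0.0, 0.914, -0.405, 0.0]
ft_force: [-0.6, 2.7, 4.3]
grip_width: 0.269
finger_force: 54.3
```

```bash
python3 -c "
from h import *
force(5)"
```

```text
t 18.2 pos [ 0.5927 -0.2154  0.1496] F [-1.28  2.66  5.04] sd [0.4  0.25 0.48] grip 0.276
```

The slope is about 4 N/mm, so the foot is resting on the biscuit with about 3 N. I release without backing off (that would lift the bridge) and withdraw straight up.

{"name": "carry_out", "arguments": {
  "increments": [
    {"tx": 0, "ty": 0, "tz": 0, "wx": 0, "wy": 0, "wz": 0},
    {"tx": 0, "ty": 0, "tz": 0, "wx": 0, "wy": 0, "wz": 0},
    {"tx": 0, "ty": 0, "tz": 0, "wx": 0, "wy": 0, "wz": 0},
    {"tx": 0, "ty": 0, "tz": 0, "wx": 0, "wy": 0, "wz": 0},
    {"tx": 0, "ty": 0, "tz": 0, "wx": 0, "wy": 0, "wz": 0},
    {"tx": 0, "ty": 0, "tz": 0, "wx": 0, "wy": 0, "wz": 0},
    {"tx": 0, "ty": 0, "tz": 0, "wx": 0, "wy": 0, "wz": 0},
    {"tx": 0, "ty": 0, "tz": 0, "wx": 0, "wy": 0, "wz": 0}
  ],
  "jaw": 1
}}

```text
time_s: 19.05
position: [0.5926, -0.2154, 0.1492]
eef_rot: [-0.0, 0.914, -0.405, 0.0]
ft_force: [-0.0, 0.0, -0.6]
grip_width: 0.999
finger_force: 0.0
```

```bash
python3 - <<'E'
from h import *
force(2); p,W,K=shot('wrist'); T,_=pose()
m=p[100:260,200:440]; v=np.where((m.max(2)<60),1,0); print('span rows',[(r,(np.where(np.diff(v[r-100]))[0]+200).tolist()) for r in (215,235,250)])
E
```

```text
t 19.1 pos [ 0.5926 -0.2154  0.1492] F [-0.05 -0.53 -0.21] sd [0.02 0.56 0.37] grip 0.999
span rows [(215, []), (235, []), (250, [295, 346])]
```

Released, with no contact force. I withdraw up and back so the result can be checked.

{"name": "carry_out", "arguments": {
  "increments": [
    {"tx": 0, "ty": 0, "tz": -0.01, "wx": 0, "wy": 0, "wz": 0},
    {"tx": 0, "ty": 0, "tz": -0.02, "wx": 0, "wy": 0, "wz": 0},
    {"tx": 0, "ty": 0, "tz": -0.025, "wx": 0, "wy": 0, "wz": 0},
    {"tx": 0, "ty": 0, "tz": -0.025, "wx": 0, "wy": 0, "wz": 0},
    {"tx": 0, "ty": 0, "tz": -0.02, "wx": 0, "wy": 0, "wz": 0},
    {"tx": 0, "ty": 0, "tz": -0.01, "wx": 0, "wy": 0, "wz": 0},
    {"tx": -0.03, "ty": 0, "tz": 0, "wx": 0, "wy": 0, "wz": 0},
    {"tx": -0.03, "ty": 0, "tz": 0, "wx": 0, "wy": 0, "wz": 0},
    {"tx": -0.02, "ty": 0, "tz": 0, "wx": 0, "wy": 0, "wz": 0},
    {"tx": 0, "ty": 0, "tz": 0, "wx": 0, "wy": 0, "wz": 0},
    {"tx": 0, "ty": 0, "tz": 0, "wx": 0, "wy": 0, "wz": 0},
    {"tx": 0, "ty": 0, "tz": 0, "wx": 0, "wy": 0, "wz": 0}
  ]
}}

```text
time_s: 20.4
position: [0.5394, -0.1564, 0.259]
eef_rot: [0.0, 0.914, -0.406, -0.0]
ft_force: [-0.7, 0.4, 0.1]
grip_width: 1.0
finger_force: 0.0
```

```bash
python3 - <<'E'
from h import *
force(2); p,W,K=shot('wrist'); a=shot('scene')[0]; b=shot('side')[0]; T,_=pose()
o=np.zeros((590,780,3),np.uint8)
o[:390,:390]=cv2.resize(a[110:250,180:320],(390,390),interpolation=cv2.INTER_CUBIC); o[:390,390:]=cv2.resize(b[70:210,265:405],(390,390),interpolation=cv2.INTER_CUBIC)
o[390:590,:400]=cv2.resize(p[20:220,120:520],(400,200)); o[390:590,410:730]=cv2.resize(p,(320,200))
cv2.imwrite('pics/m4.png',cv2.convertScaleAbs(o,alpha=1.6))
E
```

```text
t 20.45 pos [ 0.5393 -0.1565  0.259 ] F [-0.02  0.38 -0.25] sd [0.71 0.06 0.36] grip 1.0
```

View pics/m4.png

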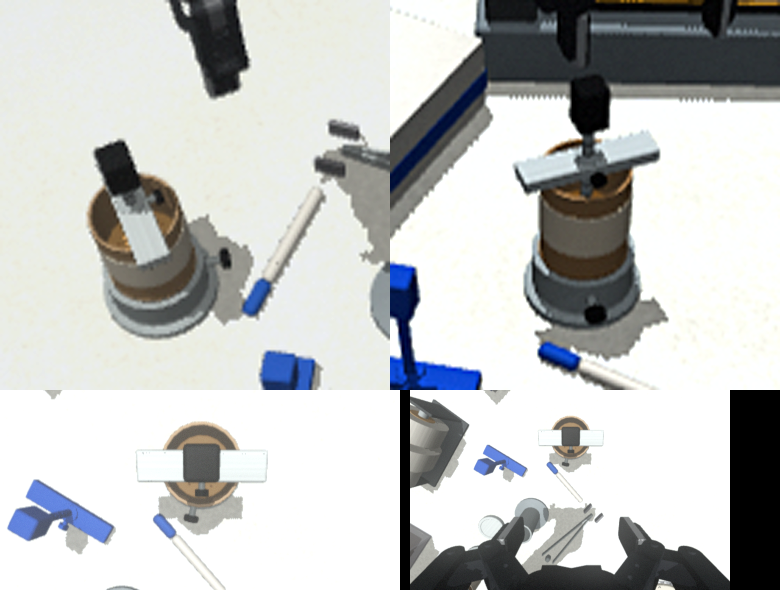

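The last view shows the bridge flat across the rim and centred: bar columns 136–267 against rim columns 164–240 in the crop. The grip is upright, the gripper is clear, and the marker and tongs are where they lay. I'm handing in.

```bash
python3 -c "
from h import *
print(job.hand_in())"
```

```text
the job is handed in; nothing more can be done
None
```

The gauge is standing on the open canister, bridge flat across the rim and centred, foot resting on the top biscuit at roughly 3 N (estimated), gripper released and clear; the job is handed in, but it returned no verdict.

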